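# Lay the instrument housing in its service cradle

### The job

The instrument housing stands on its foot in front of the service cradle. Without lifting it off the bench, slide it up squarely and centrally until its foot bears on the cradle's low sill, tip it over the sill by pushing high on its lid so that it lies flat between the side rails with the lid up, then push it along until it meets the seating pad on the end plate, press it there steadily with 8 to 18 N for a second, and let go. Never bear on the sill (while it stands) or on the pad with more than 25 N, and leave the other things on the bench alone.

Things in the scene. Friction and masses are not known exactly. Their poses are not given: they have to be found in the camera images.
- housing_center (a point): Centre of the loose instrument housing: a plain grey metal box with a bare aluminium lid, 90 mm (its x) by 60 mm (its y) by 120 mm tall (its z). +x points out of its plain back, which roughly faces the cradle at the start; the lid with four screws is the -x face; +z points to its top. Lying in the cradle, its +x points down and its +z along the cradle's +x.
- housing_foot (a point): Middle of the housing's lower edge on the plain-back (+x) side: 45 mm in +x and 60 mm in -z from the housing's centre. This edge goes against the sill. Axes as the housing.
- housing_top (a point): Middle of the housing's top end, 60 mm in +z from its centre. This end goes against the seating pad. Axes as the housing.
- cradle: Service cradle, screwed to the bench; origin on the bench under the middle of the sill's front face; +x points the way the housing is pushed and tipped, z up. Along +x: the sill; a flat rubber bed, top 15 mm over the bench (level with the sill), x = 10 to 165 mm; the end plate. Side rails x = 20 to 165 mm, inner faces at y = -34 and +34 mm, outer 44, tops 30 mm over the bench.
- sill: The cradle's low steel sill, rigid: 88 mm wide (y), 15 mm high, 10 mm deep (x = 0 to 10 mm); same origin and axes as the cradle.
- sill_front (a point): Point at the foot of the sill's front face, midway, at bench height; same place and axes as the cradle's origin. (The cradle's two screw feet stick out to y = -66 and +66 mm at x = 75 to 125 mm, 11 mm high.)
- end_plate: The cradle's upright end plate: 88 mm wide, 10 mm thick, top 62 mm over the bench; origin and axes as the cradle. Through it, 41 mm over the bench, goes a screw with a round steel seating pad, 30 mm across, that juts 4 to 16 mm towards the sill: set differently each time and NOT measured, so feel for it. It does not give. Bed friction (about 1.5 to 3.4 N) takes part of a tool's push.
- end_plate_face (a point): Point on the end plate's inner face (not the pad's), 165 mm along the cradle's x from the sill's front, midway across, at the height of the bed (15 mm); axes as the cradle.
- housing: The same housing; origin at the middle of its 90 x 60 mm underside (its foot), axes as above. Rigid, 0.5 to 0.85 kg, smooth: friction about 0.3 to 0.4 on everything it touches.
- jar: Bystander: clear jar with white lid, 52 mm across, 75 mm tall; origin at the middle of its underside. Leave alone.
- pot: Bystander: white open pot, 56 mm across the rim, 60 mm tall; origin at the middle of its underside. Leave alone.
- collar: Bystander: brass collar lying flat, 44 mm across, 18 mm high; origin at the middle of its underside. Leave alone.
- wrench: Bystander: steel wrench lying flat, 160 mm long along its x. Leave alone.
- weight: Bystander: steel knob weight, 36 mm across, 46 mm tall; origin at the middle of its underside. Leave alone.
- driver: Bystander: screwdriver lying flat, 180 mm long along its x. Leave alone.
Mind the look-alikes: they are no part of the job. What is shaped like the housing but green is not meant. What is shaped like the cradle but green is not meant.

How it is judged:
On the way, in this order (a step that is already met when the one before it is completed fails the run):
1. the housing stands upright with its foot against the sill: its foot edge within 2 mm of the sill's front face, within 4 mm of the middle, square within 0.05 rad (x of housing_foot in the frame of sill_front between -0.002 and 0.002 m and y of housing_foot in the frame of sill_front between -0.004 and 0.004 m and angle between the x axis of housing and the x axis of cradle, either way round below 0.05 rad and angle between housing's own z axis and vertical below 0.05 rad), for 0.2 s.
2. the housing lies flat on the bed between the rails with its lid up (angle between housing's own x axis and vertical above 3.06 rad and height (world z) of housing_center below 0.063 m and angle between the z axis of housing and the x axis of cradle, either way round below 0.15 rad), for 0.2 s.
3. the housing, lying flat, is pressed against the pad of the end plate with 7 to 20 N, held for half a second (angle between housing's own x axis and vertical above 3.09 rad and x of housing_top in the frame of end_plate_face between -0.018 and -0.002 m and contact force between housing and end_plate between 7 and 20 N), for 0.5 s.
At the end, for the whole second after the job is handed in: The housing lies at rest flat on the bed (within 0.05 rad), lid up, between the rails, lined up with the cradle within 0.06 rad, left at the pad: its top end 2 to 18 mm short of the end plate's face (angle between housing's own x axis and vertical above 3.09 rad and height (world z) of housing_center between 0.057 and 0.062 m and y of housing_top in the frame of end_plate_face between -0.006 and 0.006 m and angle between the z axis of housing and the x axis of cradle, either way round below 0.06 rad and linear speed of housing below 0.01 m/s and x of housing_top in the frame of end_plate_face between -0.018 and -0.002 m); the robot touches nothing.
It fails at once if the housing is lifted off the bench: its sill-side lower edge rises above 35 mm (height (world z) of housing_foot above 0.035 m).
It fails at once if the standing housing bears on the sill with more than 25 N (contact force between housing and sill above 25 N and angle between housing's own z axis and vertical below 0.15 rad).
It fails at once if the housing bears on the end plate's pad with more than 25 N (contact force between housing and end_plate above 25 N).
It fails at once if a bystander is moved by more than 15 mm (distance of any of jar, pot, collar, wrench, weight, driver from where it was at the start of the episode above 0.015 m).
It also fails if it takes over 72 s, if anything falls off the work surface, if the arm or the gripper's body presses on something with over 40 N, if the wrist force passes 120 N, or if a joint passes its speed limit or range.

### The arm

A 6-joint arm with a two-finger parallel gripper is mounted at the origin on the work surface. World frame = base frame: x ahead of the robot, y to its left, z up, the work surface at z = 0. Lengths are in m, angles in rad, forces in N, time in s.
With the tool pointing down it reaches from about 0.425 to 1.125 m from the base axis. Payload 14.9 kg.
Tool frame: the origin (TCP) lies between the finger pads; the fingertips stand 17 mm ahead of it and the grasp point (between the pads) lies 2 mm behind it (env.tcp_to_tips is the distance from the TCP to the fingertips, in m); z points along the fingers, y is the line along which they close (so a half turn about z gives the same grasp; the last joint's range is limited). The gripper opens to 91 mm and grips with 3 to 60 N. Pads are 32 mm wide; open, the fingers measure 118 mm over their backs; the gripper's body (76 mm by 178 mm) begins 60 mm behind the grasp point.
Start: joints at [1.147, 0.379, 1.734, -0, 1.028, -0.033], TCP at [0.267, 0.647, 0.231] pointing down, gripper open.
Joint ranges: [-2.77, 2.77], [-0.74, 2.19], [0, 2.66], [-1.06, 4.2], [0.31, 2.87], [-3.08, 3.08]. Speed limits (rad/s): [1.89, 1.89, 2.39, 3.14, 3.14, 3.14].

### API

Orientations are given as [roll, pitch, yaw] about the fixed x, y, z axes, in that order (R = Rz(yaw) Ry(pitch) Rx(roll)).
In Python, from workcell import telemetry, eyes, order, recognise, place_of, env gives the robot as it stands.
- The arm moves only by the shell command python3 -m inch 'ROWS' [FORCE]. ROWS is a JSON object of lists of equal length, an entry for each row: "slide": the shift along the tool's x, y, z in units of 25 mm (1.0 is 25 mm), a list of three; "angular": the turn, a rotation vector about the tool's x, y, z in units of 0.08 rad (1.0 is 0.08 rad), a list of three; "hand": the gripper's target within -1 to 1 (fully open at 1, half-way at 0, shut at -1). In form: {"slide": [[dx, dy, dz], ...], "angular": [[wx, wy, wz], ...], "hand": [hand, ...]}. A call has 1 to 20 rows; each row shifts and turns the commanded pose from where the row before left it, along the tool's axes as they then stand; what a row does not reach is not made up. A row lasts 1/12 s, in which the tool goes at most 41.7 mm and 7.16 degrees, less where a joint would pass 70% of its speed; a pose out of reach is approached as far as the arm can. A call with a number of a shift or a turn outside -1 to 1 is refused whole. A call with a gripper value outside its range is refused whole. The fingers move at their own pace and stop on an object; FORCE is the grip in N (left out, the last holds). Time passes only in rows, so rows that do not move let the fingers close. It gives the time, the measured TCP pose, the force, the opening and the grip force at its end, in the units of the state.
- telemetry.observe(): the state, without advancing time (a new reading comes with each control period).
- eyes.get_image(name): name is "scene" or "top" or "wrist"; returns (picture, depth): 400x640x3 uint8, red, green, blue; 400x640 float32, m along the optical axis (not along the pixel's ray), 0 where there is no reading.
- eyes.camera_model(name): a dict with "camera_matrix" (3x3 intrinsics, pixels), "position" and "rotation" of the camera in the world. Camera axes: x right, y down, z forward; pixel columns grow to the right and rows downward; lengths in m; the calibration is good to about 2 mm. A picture is of the moment at which its call begins: read the wrist's pose just before it. camera_model takes no time and is no camera call; for the wrist camera it gives the pose at the moment of the call.
- order.job_done(): hands the job in; it is judged then, once.
Trained networks look in the newest picture that a camera, given by its name, has taken for a name from the list of things; names that differ only in an ending like _2 or _b are one class to them, and where a whole thing is asked for, a point or a joint stands for the part that bears it (a point fixed in the world has none). Each returns a list of dicts, best first, with "score" (0 to 1); they miss things now and then, are a little off and sometimes report something else, mostly with a low value. They report only what shows in the picture. A call takes as long as a camera call. They do not tell look-alikes from the thing itself.
- recognise(name, camera): "extent" ([left, top, right, bottom] in pixels, round what is visible of it).
- place_of(name, camera): "pixel" ([column, row] in pixels: a listed point, or the origin of a listed thing).
The state is a dict: "clock": time; "joints": joint angles; "joint_vel": joint speeds; "joint_efforts": joint torques, N m; "position": TCP position; "tool_rot": TCP orientation; "wrist_force": force on the tool from outside, world axes, zero at the start; "wrist_torque": the same for the moment, N m; "opening": finger opening in m; "gripper_force": force on a finger pad.
Only numpy, scipy, OpenCV 4.12 (cv2) and the standard library are available. Lean on these libraries where they do the work, as an engineer would, in place of code of your own. Each camera call takes 0.05 s, during which the arm holds its last target. There are 200 camera calls.

## Working session

There is one attempt and no reset: what is moved stays moved. The work goes in short steps, Python scripts to look and compute and a shell command to move; the robot and the scene stay as the last step left them, time stands still between calls to the robot, and variables do not carry over. Pictures are saved under pics/ and viewed, at most 10 in all, crops included, and the job is handed in when it is done.

```bash
mkdir -p pics; ls; python3 - <<'E'
from workcell import telemetry, eyes, recognise, place_of, env
import cv2
print(telemetry.observe())
for c in ("scene","top"):
    p,d=eyes.get_image(c); cv2.imwrite(f"pics/{c}0.png",p[:,:,::-1])
    for n in ("housing","cradle"):
        print(c,n,[(x["extent"],round(x["score"],2)) for x in recognise(n,c)])
    for n in ("housing_center","housing_foot","housing_top","sill_front","end_plate_face"):
        print(c,n,[(x["pixel"],round(x["score"],2)) for x in place_of(n,c)])
E
```

```text
pics
{'clock': 0.0, 'joints': array([ 1.14666557e+00,  3.79418360e-01,  1.73477511e+00, -2.55550316e-05,
        1.02852783e+00, -3.33459388e-02]), 'joint_vel': array([ 0.00039057, -0.00033774, -0.0004354 ,  0.00048256,  0.00093232,
       -0.00128828]), 'joint_efforts': array([-5.69956930e-03, -7.63722539e+01, -4.34356534e+01,  6.48811902e-02,
        4.24541160e-02, -1.29901164e-04]), 'position': array([0.26652191, 0.64686058, 0.23028421]), 'tool_rot': array([-3.14046390e+00, -1.57670275e-05,  2.75082103e+00]), 'wrist_force': array([-0.16764644, -0.56369542,  0.56352018]), 'wrist_torque': array([-0.01169965,  0.0289503 ,  0.02843241]), 'gripper_force': 0.0, 'opening': 0.09109517009529461}
scene housing [([220.2, 197.9, 267.3, 249.7], 0.77), ([254.1, 238.7, 294.5, 290.1], 0.57)]
scene cradle [([162.1, 171.0, 232.8, 218.0], 0.86), ([311.0, 206.4, 392.0, 268.8], 0.58)]
scene housing_center [([279.8, 267.7], 0.63), ([244.0, 223.1], 0.63)]
scene housing_foot [([292.0, 270.5], 0.93), ([234.6, 228.2], 0.89)]
scene housing_top [([273.5, 258.4], 0.9), ([241.3, 210.1], 0.81)]
scene sill_front [([318.6, 257.0], 0.57)]
scene end_plate_face [([221.1, 187.9], 0.87), ([375.7, 232.1], 0.59)]
top housing [([363.4, 206.3, 402.5, 243.7], 0.87), ([271.0, 134.6, 285.2, 151.0], 0.71), ([351.7, 161.0, 393.1, 191.6], 0.7)]
top cradle [([259.8, 164.3, 335.1, 202.5], 0.81), ([380.5, 260.8, 450.0, 311.8], 0.71), ([280.3, 219.2, 336.1, 239.3], 0.26)]
top housing_center [([371.5, 172.6], 0.79), ([381.0, 224.6], 0.63)]
top housing_foot [([390.8, 230.9], 0.9), ([355.7, 175.8], 0.65)]
top housing_top [([376.2, 171.8], 0.95), ([387.2, 225.3], 0.78)]
top sill_front [([332.6, 185.9], 0.58), ([448.4, 293.0], 0.47)]
top end_plate_face [([393.7, 280.7], 0.52), ([279.0, 182.7], 0.51)]
```

```bash
python3 - <<'E'
import cv2, numpy as np
a=cv2.imread("pics/scene0.png")[150:310,140:420]; b=cv2.imread("pics/top0.png")[120:330,230:480]
a=cv2.resize(a,(800,457)); 
cv2.imwrite("pics/a.png",a); cv2.imwrite("pics/b.png",cv2.resize(b,(700,588),interpolation=cv2.INTER_CUBIC))
E
```

```text
(no output)
```

View pics/a.png

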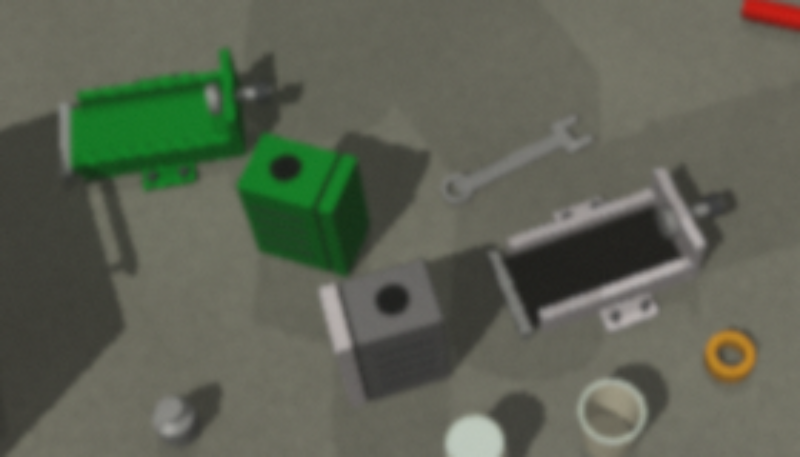

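View pics/b.png

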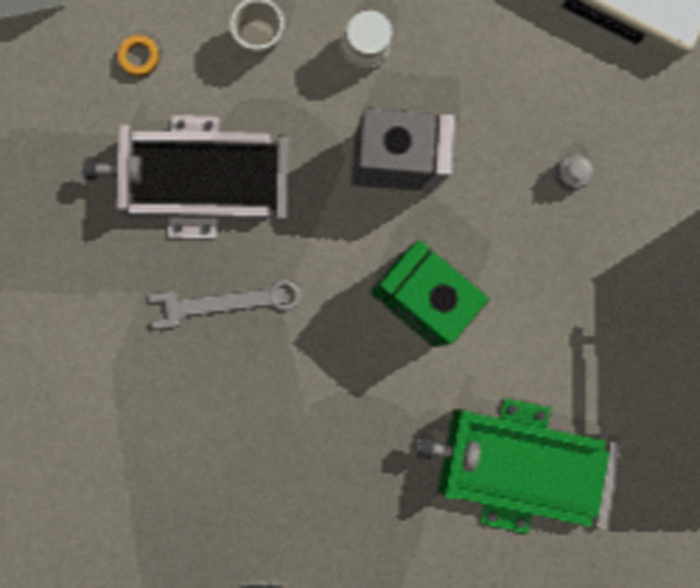

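The top view (enlarged) shows two candidates for each thing. The housings are a grey one at top px (371,172) and a green one at (381,225). The cradles are a grey one at (297,183) and a green one at (415,286). The grey pair fits the description: plain grey box with bare lid on its right, away from the grey cradle's sill at about (333,183). The jar is at (361,132), the pot at (322,128), the collar at (279,140), the wrench at (310,226) and the weight at (435,181).

```bash
cat > h.py <<'E'
import numpy as np, cv2
from workcell import telemetry, eyes, recognise, place_of, env
def cloud(cam, img=None):
    m=eyes.camera_model(cam); p,d=eyes.get_image(cam)
    K=np.array(m["camera_matrix"]); v,u=np.mgrid[:d.shape[0],:d.shape[1]]
    c=np.stack([(u-K[0,2])/K[0,0]*d,(v-K[1,2])/K[1,1]*d,d],-1)
    w=c@np.array(m["rotation"]).T+np.array(m["position"]); w[d==0]=np.nan
    return p,w
def rect(pts):
    (c,s,a)=cv2.minAreaRect(pts.astype(np.float32)*1000); b=cv2.boxPoints((c,s,a))
    return np.round(c,1),np.round(s,1),round(a,2)
E
python3 - <<'E'
from h import *
p,w=cloud("top")
print(eyes.camera_model("top"))
z=w[:,:,2]
def sel(r0,r1,c0,c1,zl,zh):
    m=np.zeros(z.shape,bool); m[r0:r1,c0:c1]=1
    m&=(z>zl)&(z<zh); return w[m]
for n,a in dict(housing=(155,195,350,400,.11,.13),plate=(155,215,262,290,.05,.07),rails=(155,215,270,330,.022,.038),cradle=(155,215,262,338,.008,.07),sillbed=(155,215,280,338,.008,.02)).items():
    q=sel(*a); print(n,len(q),rect(q[:,:2]),np.median(q,0).round(4))
for n in("jar","pot","collar","wrench","weight","driver"):
    for r in place_of(n,"top")[:2]:
        u,v=map(int,r["pixel"]); print(n,r["score"],w[v,u].round(3))
print("bench",np.nanmedian(z))
E
```

```text
Traceback (most recent call last):
  File "h.py", line 7, in cloud
    w=c@np.array(m["rotation"]).T+np.array(m["position"]); w[d==0]=np.nan
      ~~~~~~~~~~~~~~~~~~~~~~~~~~~^~~~~~~~~~~~~~~~~~~~~~~~
ValueError: operands could not be broadcast together with shapes (400,640) (3,)
```

```bash
sed -i 's/np.array(m\["rotation"\]).T/R.from_euler("xyz",m["rotation"]).as_matrix().T/; 1a from scipy.spatial.transform import Rotation as R' h.py
cat > m.py <<'E'
from h import *
p,w=cloud("top")
print(eyes.camera_model("top"))
z=w[:,:,2]
def sel(r0,r1,c0,c1,zl,zh):
    m=np.zeros(z.shape,bool); m[r0:r1,c0:c1]=1
    m&=(z>zl)&(z<zh); return w[m]
for n,a in dict(housing=(155,195,350,400,.11,.13),plate=(155,215,262,290,.05,.07),rails=(155,215,270,330,.022,.038),cradle=(155,215,262,338,.008,.07),sillbed=(155,215,280,338,.008,.02)).items():
    q=sel(*a); print(n,len(q),rect(q[:,:2]) if len(q) else 0,np.median(q,0).round(4))
for n in("jar","pot","collar","wrench","weight","driver"):
    for r in place_of(n,"top")[:2]:
        u,v=map(int,r["pixel"]); print(n,r["score"],w[v,u].round(3))
print("bench",np.nanmedian(z))
E
python3 m.py
```

```text
{'camera_matrix': array([[450.63517891,   0.        , 317.8271461 ],
       [  0.        , 450.63517891, 198.55103106],
       [  0.        ,   0.        ,   1.        ]]), 'position': array([0.35398365, 0.00612595, 1.33861528]), 'rotation': array([-3.01783417,  0.00535915, -1.57648023])}
housing 719 (array([ 583.5, -144.6]), array([89.9, 60.8]), 84.5) [ 0.5827 -0.1446  0.1204]
plate 155 (array([570.2, 150. ]), array([88.5, 46.9]), 0.22) [0.5703 0.138  0.0607]
rails 391 (array([568.1,  63.2]), array([146. ,  88.8]), 88.71) [0.5555 0.0642 0.0305]
cradle 1966 (array([562. ,  70.5]), array([208.5, 149.3]), 76.08) [0.5685 0.065  0.017 ]
sillbed 1228 (array([557. ,  50.2]), array([166.9, 149.3]), 76.08) [0.5687 0.0501 0.0151]
jar 0.82 [ 0.687 -0.104  0.047]
jar 0.25 [0.416 0.387 0.019]
pot 0.54 [0.72  0.002 0.007]
collar 0.48 [ 0.695  0.133 -0.001]
wrench 0.72 [0.438 0.039 0.008]
wrench 0.63 [ 0.585 -0.1    0.002]
weight 0.66 [ 0.567 -0.124  0.118]
weight 0.41 [ 0.553 -0.324  0.025]
driver 0.86 [0.413 0.394 0.025]
bench -8.024782381865769e-05
```

```bash
python3 -m inch '{"slide":[[-1,-0.1,-0.15],[-1,-0.1,-0.15],[-1,-0.1,-0.15],[-1,-0.1,-0.15],[-1,-0.1,-0.15],[-1,-0.1,-0.15],[-1,-0.1,-0.15],[-1,-0.1,-0.15],[-1,-0.1,-0.15],[-1,-0.1,-0.15],[-1,-0.1,-0.15],[-1,-0.1,-0.15],[-1,-0.1,-0.15],[-1,-0.1,-0.15],[-1,-0.1,-0.15],[-1,-0.1,-0.15],[-1,-0.1,-0.15],[-1,-0.1,-0.15],[-1,-0.1,-0.15],[-1,-0.1,-0.15]],"angular":[[0,0,0.47],[0,0,0.47],[0,0,0.47],[0,0,0.47],[0,0,0.47],[0,0,0.47],[0,0,0.47],[0,0,0.47],[0,0,0.47],[0,0,0.47],[0,0,0.47],[0,0,0.47],[0,0,0.47],[0,0,0.47],[0,0,0.47],[0,0,0.47],[0,0,0.47],[0,0,0.47],[0,0,0.47],[0,0,0.47]],"hand":[1,1,1,1,1,1,1,1,1,1,1,1,1,1,1,1,1,1,1,1]}'
python3 -c "
from h import *
print(eyes.camera_model('wrist'))
p,w=cloud('top'); z=w[:,:,2]; m=(z>.13); q=w[m]; print(q[:,:2].min(0),q[:,:2].max(0))
q=q[q[:,1]<0]; print(q.min(0),q.max(0)) if len(q) else 0"
```

```text
clock: 2.87
position: [0.5919, 0.2781, 0.3062]
tool_rot: [3.141, 0.0, 1.997]
wrist_force: [-0.4, 0.3, -0.0]
opening: 0.0914
gripper_force: 0.0
{'camera_matrix': array([[301.5984378 ,   0.        , 316.60233882],
       [  0.        , 301.5984378 , 203.15565591],
       [  0.        ,   0.        ,   1.        ]]), 'position': array([0.56423093, 0.34015686, 0.46073741]), 'rotation': array([ 2.89907608e+00, -4.83589705e-04,  4.25219502e-01])}
[ 0.03584764 -0.72064972] [0.80938278 0.7188264 ]
[ 0.03584764 -0.72064972  0.13004621] [ 5.51636979e-01 -6.41653392e-05  4.13660657e-01]
```

```bash
python3 -m inch '{"slide":[[-1,-0.2,0],[-1,-0.2,0],[-1,-0.2,0],[-1,-0.2,0],[-1,-0.2,0],[-1,-0.2,0],[-1,-0.2,0],[-1,-0.2,0],[-1,-0.2,0],[-1,-0.2,0],[-1,-0.2,0],[-1,-0.2,0],[-1,-0.2,0],[0,0,0],[0,0,0]],"angular":[[0,0,0.45],[0,0,0.45],[0,0,0.45],[0,0,0.45],[0,0,0.45],[0,0,0.45],[0,0,0.45],[0,0,0.45],[0,0,0.45],[0,0,0.45],[0,0,0.45],[0,0,0.45],[0,0,0.45],[0,0,0],[0,0,0]],"hand":[1,1,1,1,1,1,1,1,1,1,1,1,1,1,1]}'
cat > w.py <<'E'
import sys; from h import *
m=eyes.camera_model("wrist"); p,w=cloud("wrist"); cv2.imwrite("pics/"+sys.argv[1],p[:,:,::-1])
x,y,z=w[...,0],w[...,1],w[...,2]
def sel(x0,x1,y0,y1,z0,z1):
    return w[(x>x0)&(x<x1)&(y>y0)&(y<y1)&(z>z0)&(z<z1)]
for n,a in dict(housing=(.5,.65,-.22,-.06,.115,.126),plate=(.5,.65,.12,.19,.057,.066),rails=(.5,.65,-.05,.13,.027,.033),sill=(.5,.65,-.04,-.012,.01,.02)).items():
    q=sel(*a); print(n,len(q),rect(q[:,:2]) if len(q)>3 else 0, np.median(q,0).round(4))
# axis: rails centre vs y
q=sel(.5,.65,-.02,.13,.026,.034)
ys=np.arange(-.005,.125,.005); L=[]
for s in ys:
    r=q[abs(q[:,1]-s)<.0025][:,0]
    a,b=r[r<.57],r[r>.57]
    if len(a)>1 and len(b)>1: L.append((s,a.min(),a.max(),b.min(),b.max()))
L=np.array(L)*1000
for k in range(1,5): print("edge",k,np.polyfit(L[:,0],L[:,k],1))
print("mid",np.polyfit(L[:,0],L[:,1:].mean(1),1))
E
python3 w.py w0.png
```

```text
clock: 4.17
position: [0.5961, -0.05, 0.3061]
tool_rot: [3.141, -0.0, 1.529]
wrist_force: [-0.7, -0.7, -0.2]
opening: 0.0911
gripper_force: 0.0
housing 1911 (array([ 582.3, -146.3]), array([90.3, 59.8]), 85.03) [ 0.5824 -0.1242  0.1206]
plate 799 (array([568.3, 132.9]), array([20.7, 87.2]), 89.28) [0.5689 0.137  0.0627]
rails 1671 (array([566.7,  59.3]), array([142.6,  88.1]), 88.57) [0.5343 0.0631 0.0308]
sill 731 (array([565., -21.]), array([20.7, 86.8]), 87.45) [ 0.5662 -0.0229  0.0159]
edge 1 [2.82545899e-02 5.21638688e+02]
edge 2 [2.83962708e-02 5.31159400e+02]
edge 3 [2.60289846e-02 5.99772440e+02]
edge 4 [2.28625324e-02 6.08790252e+02]
mid [2.63855944e-02 5.65340195e+02]
```

View pics/w0.png

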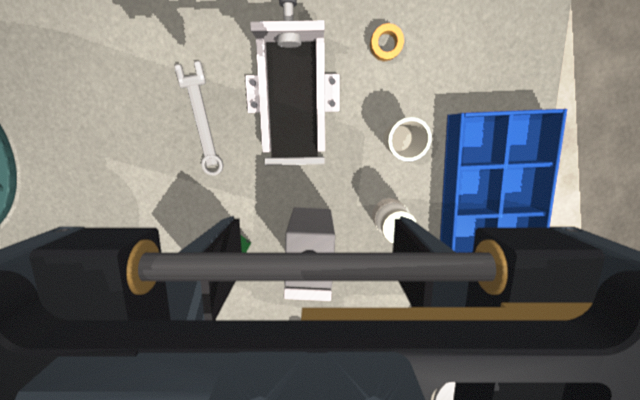

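The wrist view shows the grey cradle at px (290,95), its sill at (293,160), the housing top at (309,250), the jar at (395,220) and the pot at (410,138). All matches the measurements, so I grip the housing lightly to slide it.

```bash
python3 -m inch '{"slide":[[0,0,0],[-0.96,-0.04,0],[-0.96,-0.04,0],[-0.96,-0.04,0],[-0.97,-0.05,0],[0,0,0.9],[0,0,0.9],[0,0,0.9],[0,0,0.9],[0,0,0.9],[0,0,0.9],[0,0,0.9],[0,0,0.9],[0,0,0.9],[0,0,0.9],[0,0,0],[0,0,0]],"angular":[[0,0,0.61],[0,0,0],[0,0,0],[0,0,0],[0,0,0],[0,0,0],[0,0,0],[0,0,0],[0,0,0],[0,0,0],[0,0,0],[0,0,0],[0,0,0],[0,0,0],[0,0,0],[0,0,0],[0,0,0]],"hand":[1,1,1,1,1,1,1,1,1,1,1,1,1,1,1,1,1]}'
python3 -m inch '{"slide":[[0,0,0],[0,0,0],[0,0,0],[0,0,0],[0,0,0],[0,0,0],[0,0,0],[0,0,0],[0,0,0],[0,0,0]],"angular":[[0,0,0],[0,0,0],[0,0,0],[0,0,0],[0,0,0],[0,0,0],[0,0,0],[0,0,0],[0,0,0],[0,0,0]],"hand":[-1,-1,-1,-1,-1,-1,-1,-1,-1,-1]}' 12; python3 w.py w1.png
```

```text
clock: 5.63
position: [0.5832, -0.1437, 0.0804]
tool_rot: [-3.14, -0.0, 1.483]
wrist_force: [0.3, -0.1, -0.0]
opening: 0.0915
gripper_force: 0.0
clock: 6.47
position: [0.5833, -0.1446, 0.0815]
tool_rot: [-3.141, -0.0, 1.482]
wrist_force: [-4.6, 1.4, 8.1]
opening: 0.0598
gripper_force: 12.0
housing 13292 (array([ 585.1, -126.9]), array([51.4, 85. ]), 84.3) [ 0.5854 -0.1194  0.1208]
plate 0 0 [nan nan nan]
rails 879 (array([565. ,  -4.6]), array([15.7, 88.2]), 88.03) [ 0.5304 -0.0057  0.0307]
sill 4060 (array([564.6, -22.2]), array([21.1, 88.2]), 89.43) [ 0.5664 -0.0232  0.0158]
edge 1 [1.30271993e-01 5.21506243e+02]
edge 2 [2.68230403e-02 5.31736517e+02]
edge 3 [6.77891098e-02 5.99495674e+02]
edge 4 [ -1.33307589 602.53310292]
mid [-2.77047935e-01  5.63817884e+02]
  return _methods._mean(a, axis=axis, dtype=dtype,
  ret = um.true_divide(
```

```bash
cat > s.py <<'E'
from h import *
p,w=cloud("wrist"); x,y,z=w[...,0],w[...,1],w[...,2]
for s in np.arange(.53,.605,.01):
    q=w[(abs(x-s)<.004)&(y>-.06)&(y<-.005)&(z>.008)&(z<.0185)]; 
    b=w[(abs(x-s)<.004)&(y>-.14)&(y<-.04)&(z>.02)&(z<.11)]
    print(round(s,3),len(q),q[:,1].min().round(4) if len(q) else 0, "back", b[:,1].max().round(4) if len(b) else 0)
print(telemetry.observe()["wrist_force"])
E
python3 s.py
```

```text
0.53 380 -0.0313 back 0
0.54 539 -0.0314 back -0.123
0.55 555 -0.0316 back -0.1227
0.56 554 -0.032 back -0.0993
0.57 566 -0.0322 back -0.0996
0.58 572 -0.0324 back -0.1007
0.59 583 -0.0328 back -0.1016
0.6 388 -0.0331 back -0.1025
[-3.21566599  1.37179827  7.93439744]
```

```bash
python3 -m inch '{"slide":[[0,0,-0.03],[0,0,0],[0,0,0],[0,0,0],[0.15,-0.053,0],[0.15,-0.053,0],[0.15,-0.053,0],[0.15,-0.053,0],[0.15,-0.053,0],[0.15,-0.053,0],[0.15,-0.053,0],[0.15,-0.053,0],[0.15,-0.053,0],[0.15,-0.053,0],[0.15,-0.053,0],[0.15,-0.053,0],[0.15,-0.053,0],[0.15,-0.053,0],[0.15,-0.053,0],[0.15,-0.053,0]],"angular":[[0,0,-0.2],[0,0,-0.2],[0,0,-0.2],[0,0,-0.2],[0,0,0],[0,0,0],[0,0,0],[0,0,0],[0,0,0],[0,0,0],[0,0,0],[0,0,0],[0,0,0],[0,0,0],[0,0,0],[0,0,0],[0,0,0],[0,0,0],[0,0,0],[0,0,0]],"hand":[-1,-1,-1,-1,-1,-1,-1,-1,-1,-1,-1,-1,-1,-1,-1,-1,-1,-1,-1,-1]}' 
python3 s.py; python3 w.py w2.png 2>/dev/null | head -4
```

```text
clock: 8.23
position: [0.5636, -0.0837, 0.0817]
tool_rot: [-3.142, -0.0, 1.546]
wrist_force: [0.8, 0.2, -8.7]
opening: 0.0606
gripper_force: 12.0
0.53 270 -0.0306 back -0.0641
0.54 443 -0.0406 back -0.04
0.55 443 -0.0408 back -0.04
0.56 448 -0.041 back -0.0404
0.57 448 -0.0411 back -0.0406
0.58 447 -0.0414 back -0.0409
0.59 446 -0.042 back -0.0411
0.6 275 -0.0324 back -0.0659
[ 0.08075472  1.45598328 -8.90133538]
housing 5949 (array([563.6, -75.1]), array([31.4, 85.1]), 88.67) [ 0.5643 -0.081   0.1211]
plate 0 0 [nan nan nan]
rails 4176 (array([565.5,   9.8]), array([102. ,  88.6]), 88.59) [0.5624 0.0257 0.0307]
sill 3115 (array([564.5, -26. ]), array([28., 88.]), 89.99) [ 0.5652 -0.0229  0.0158]
```

```bash
python3 -m inch '{"slide":[[0,0,0.012],[0,0,0.012],[0,0,0],[0.06,0,0],[0.06,0,0],[0.06,0,0],[0.06,0,0],[0.06,0,0],[0,0,0],[0,0,0]],"angular":[[0,0,0],[0,0,0],[0,0,0],[0,0,0],[0,0,0],[0,0,0],[0,0,0],[0,0,0],[0,0,0],[0,0,0]],"hand":[-1,-1,-1,-1,-1,-1,-1,-1,-1,-1]}'
python3 -m inch '{"slide":[[0.02,0,0],[0.02,0,0],[0.02,0,0],[0,0,0]],"angular":[[0,0,0],[0,0,0],[0,0,0],[0,0,0]],"hand":[-1,-1,-1,-1]}'
```

```text
clock: 9.17
position: [0.5646, -0.0766, 0.0815]
tool_rot: [3.14, 0.0, 1.546]
wrist_force: [1.6, -3.1, 4.4]
opening: 0.0601
gripper_force: 12.0
clock: 9.5
position: [0.5646, -0.0753, 0.0815]
tool_rot: [3.14, 0.0, 1.546]
wrist_force: [1.6, -4.9, 4.7]
opening: 0.0603
gripper_force: 12.0
```

```bash
python3 -m inch '{"slide":[[0.02,0,0],[0.02,0,0],[0,0,0]],"angular":[[0,0,0],[0,0,0],[0,0,0]],"hand":[-1,-1,-1]}'
python3 s.py; python3 w.py w3.png 2>/dev/null | head -4
```

```text
clock: 9.75
position: [0.5646, -0.0743, 0.0815]
tool_rot: [3.14, 0.0, 1.546]
wrist_force: [1.8, -4.5, 4.9]
opening: 0.0596
gripper_force: 12.0
0.53 266 -0.0306 back -0.0547
0.54 423 -0.0319 back 0
0.55 420 -0.0316 back 0
0.56 436 -0.0319 back 0
0.57 440 -0.0321 back 0
0.58 434 -0.0324 back 0
0.59 446 -0.0328 back 0
0.6 254 -0.0324 back -0.0565
[ 1.28471555 -5.69979314  4.872189  ]
housing 4251 (array([564.6, -74.4]), array([16.3, 67.5]), 88.76) [ 0.5646 -0.0745  0.1212]
plate 0 0 [nan nan nan]
rails 4605 (array([565.6,  18.7]), array([102.3,  88.6]), 88.4) [0.5669 0.0309 0.0307]
sill 3055 (array([564.5, -22.2]), array([21.2, 88. ]), 88.95) [ 0.5652 -0.023   0.0158]
```

```bash
python3 -m inch '{"slide":[[0.02,0,0],[0.02,0,0],[0,0,0]],"angular":[[0,0,0],[0,0,0],[0,0,0]],"hand":[-1,-1,-1]}'
sed -i 's/y<-.04)&(z>.02)/y<-.02)\&(z>.02)/' s.py; python3 s.py
```

```text
clock: 10.1
position: [0.5646, -0.0736, 0.0816]
tool_rot: [3.14, 0.001, 1.546]
wrist_force: [0.4, -8.4, 6.6]
opening: 0.0599
gripper_force: 12.0
0.53 260 -0.0307 back -0.0538
0.54 420 -0.0316 back -0.03
0.55 424 -0.0316 back -0.0302
0.56 425 -0.0318 back -0.0305
0.57 432 -0.0321 back -0.0307
0.58 435 -0.0323 back -0.0311
0.59 444 -0.0326 back -0.0313
0.6 255 -0.0325 back -0.0557
[ 0.42074978 -8.42389396  6.52601101]
```

```bash
python3 -m inch '{"slide":[[0,0,0],[0,0,0],[0,0,0],[0,0,0],[0,0,0],[0,0,0],[0,0,0],[0,0,0]],"angular":[[0,0,0],[0,0,0],[0,0,0],[0,0,0],[0,0,0],[0,0,0],[0,0,0],[0,0,0]],"hand":[-1,-1,0.9,1,1,1,1,1]}'; python3 s.py;python3 -c "
from h import *
p,w=cloud('top');x,y,z=w[...,0],w[...,1],w[...,2]
q=w[(x>.5)&(x<.65)&(y>-.2)&(y<0)&(z>.116)&(z<.124)];print(rect(q[:,:2]))"
```

```text
clock: 10.82
position: [0.5639, -0.073, 0.081]
tool_rot: [-3.141, -0.0, 1.546]
wrist_force: [-0.1, 0.4, 0.3]
opening: 0.0906
gripper_force: 0.0
0.53 267 -0.0307 back 0
0.54 416 -0.032 back -0.0309
0.55 425 -0.0318 back -0.031
0.56 432 -0.032 back -0.0314
0.57 432 -0.0322 back -0.0316
0.58 429 -0.0326 back -0.0319
0.59 437 -0.0328 back -0.0322
0.6 253 -0.0326 back 0
[0.34513706 0.66542757 0.0461241 ]
(array([0., 0.]), array([0., 0.]), 0.0)
```

```bash
python3 -m inch '{"slide":[[0,0,-0.8],[0,0,-0.8],[0,0,-0.8],[0,0,-0.8],[-0.8,0,0],[-0.8,0,0],[-0.8,0,0],[-0.8,0,0],[0,0,0],[0,0,0.8],[0,0,0.8],[0,0,0]],"angular":[[0,0,0],[0,0,0],[0,0,0],[0,0,0],[0,0,0],[0,0,0],[0,0,0],[0,0,0],[0,0,0],[0,0,0],[0,0,0],[0,0,0]],"hand":[1,1,1,1,-1,-1,-1,-1,-1,-1,-1,-1]}'; python3 -c "
from h import *
p,w=cloud('wrist');cv2.imwrite('pics/w4.png',p[:,:,::-1]);x,y,z=w[...,0],w[...,1],w[...,2]
q=w[(x>.52)&(x<.62)&(y>-.2)&(y<0)&(z>.117)&(z<.125)];print(rect(q[:,:2]))"
```

```text
clock: 11.92
position: [0.5601, -0.1522, 0.1181]
tool_rot: [-3.137, -0.001, 1.546]
wrist_force: [0.1, 0.9, -1.2]
opening: 0.0409
gripper_force: 0.0
(array([ 563.6, -100. ]), array([136.6,  62.3]), 86.85)
```

View pics/w4.png

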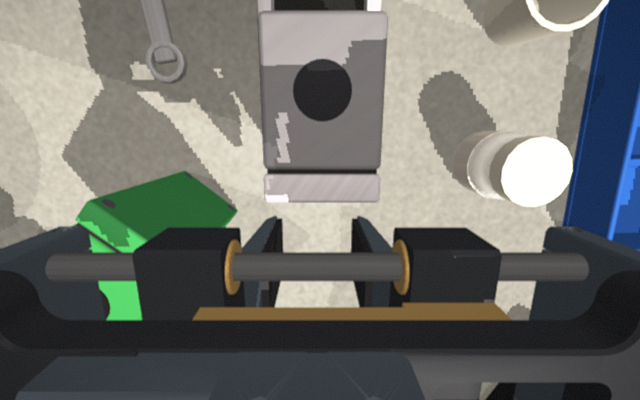

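The wrist view shows the housing square against the sill with its lid edge at px (320,188), both fingertips behind it at (265,235) and (368,235), and the green one clear to the left at (160,230). Approaching the lid now.

```bash
python3 -m inch '{"slide":[[0,0,0],[0,0,0],[0,0,0],[0.1,0,0],[0.1,0,0],[0.1,0,0],[0.1,0,0],[0.1,0,0],[0.04,0,0],[0.04,0,0],[0,0,0]],"angular":[[0,0,0],[0,0,0],[0,0,0],[0,0,0],[0,0,0],[0,0,0],[0,0,0],[0,0,0],[0,0,0],[0,0,0],[0,0,0]],"hand":[-0.56,-0.56,-0.56,-0.56,-0.56,-0.56,-0.56,-0.56,-0.56,-0.56,-0.56]}'
```

```text
clock: 12.88
position: [0.5627, -0.1389, 0.1214]
tool_rot: [3.141, 0.001, 1.547]
wrist_force: [0.1, -6.7, 1.7]
opening: 0.0202
gripper_force: 3.0
```

```bash
python3 -m inch '{"slide":[[0.06,0,0],[0.06,0,0],[0.06,0,0],[0.06,0,0],[0,0,0]],"angular":[[0,0,0],[0,0,0],[0,0,0],[0,0,0],[0,0,0]],"hand":[-0.56,-0.56,-0.56,-0.56,-0.56]}'
```

```text
clock: 13.3
position: [0.5635, -0.1334, 0.1219]
tool_rot: [3.14, 0.002, 1.546]
wrist_force: [0.0, -8.5, 5.8]
opening: 0.0198
gripper_force: 4.7
```

```bash
python3 -m inch '{"slide":[[0.08,0,-0.04],[0.08,0,-0.04],[0.08,0,-0.04],[0.08,0,-0.04],[0.08,0,-0.04],[0.08,0,-0.04],[0,0,0]],"angular":[[0,0,0],[0,0,0],[0,0,0],[0,0,0],[0,0,0],[0,0,0],[0,0,0]],"hand":[-0.56,-0.56,-0.56,-0.56,-0.56,-0.56,-0.56]}'
python3 -c "
from h import *
p,w=cloud('scene');cv2.imwrite('pics/s5.png',cv2.resize(p[170:300,200:400,::-1],(800,520)))"
```

```text
clock: 13.88
position: [0.5641, -0.1214, 0.1283]
tool_rot: [3.139, 0.002, 1.546]
wrist_force: [0.4, -8.2, 8.1]
opening: 0.0202
gripper_force: 5.4
```

View pics/s5.png

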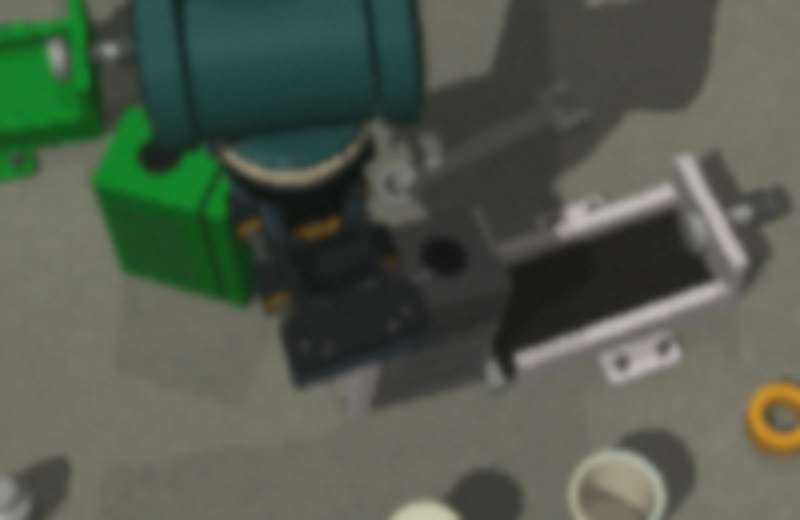

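The scene view shows the housing at px (440,300) starting to tip over the sill, in line with the cradle and clear of the others. I keep pushing.

```bash
python3 -m inch '{"slide":[[0.08,0,-0.04],[0.08,0,-0.04],[0.08,0,-0.04],[0.08,0,-0.04],[0.08,0,-0.04],[0.08,0,-0.04],[0.08,0,-0.04],[0.08,0,-0.04],[0,0,0]],"angular":[[0,0,0],[0,0,0],[0,0,0],[0,0,0],[0,0,0],[0,0,0],[0,0,0],[0,0,0],[0,0,0]],"hand":[-0.56,-0.56,-0.56,-0.56,-0.56,-0.56,-0.56,-0.56,-0.56]}'
```

```text
clock: 14.68
position: [0.5644, -0.1051, 0.1363]
tool_rot: [3.139, 0.001, 1.546]
wrist_force: [-0.9, -6.8, 8.2]
opening: 0.0196
gripper_force: 4.6
```

```bash
python3 -m inch '{"slide":[[0.08,0,-0.03],[0.08,0,-0.03],[0.08,0,-0.03],[0.08,0,-0.03],[0.08,0,-0.03],[0.08,0,-0.03],[0.08,0,-0.03],[0.08,0,-0.03],[0,0,0]],"angular":[[0,0,0],[0,0,0],[0,0,0],[0,0,0],[0,0,0],[0,0,0],[0,0,0],[0,0,0],[0,0,0]],"hand":[-0.56,-0.56,-0.56,-0.56,-0.56,-0.56,-0.56,-0.56,-0.56]}'
```

```text
clock: 15.43
position: [0.5645, -0.0887, 0.142]
tool_rot: [3.14, 0.001, 1.546]
wrist_force: [0.4, -3.4, 6.6]
opening: 0.0198
gripper_force: 3.0
```

```bash
python3 -m inch '{"slide":[[0.08,0,-0.01],[0.08,0,-0.01],[0.08,0,-0.01],[0.08,0,-0.01],[0.08,0,-0.01],[0,0,0]],"angular":[[0,0,0],[0,0,0],[0,0,0],[0,0,0],[0,0,0],[0,0,0]],"hand":[-0.56,-0.56,-0.56,-0.56,-0.56,-0.56]}'
```

```text
clock: 15.93
position: [0.5644, -0.0785, 0.1429]
tool_rot: [3.14, 0.0, 1.546]
wrist_force: [0.1, -1.1, 3.0]
opening: 0.0201
gripper_force: 1.6
```

```bash
python3 -m inch '{"slide":[[0.08,0,0],[0.08,0,0],[0.08,0,0],[0.08,0,0],[0.08,0,0],[0,0,0]],"angular":[[0,0,0],[0,0,0],[0,0,0],[0,0,0],[0,0,0],[0,0,0]],"hand":[-0.56,-0.56,-0.56,-0.56,-0.56,-0.56]}'
python3 -c "
from h import *
p,w=cloud('scene');cv2.imwrite('pics/s6.png',cv2.resize(p[170:300,200:400,::-1],(800,520)))"
```

```text
clock: 16.43
position: [0.5638, -0.0682, 0.1421]
tool_rot: [-3.141, -0.0, 1.546]
wrist_force: [0.1, -0.3, 0.7]
opening: 0.0205
gripper_force: 0.0
```

View pics/s6.png

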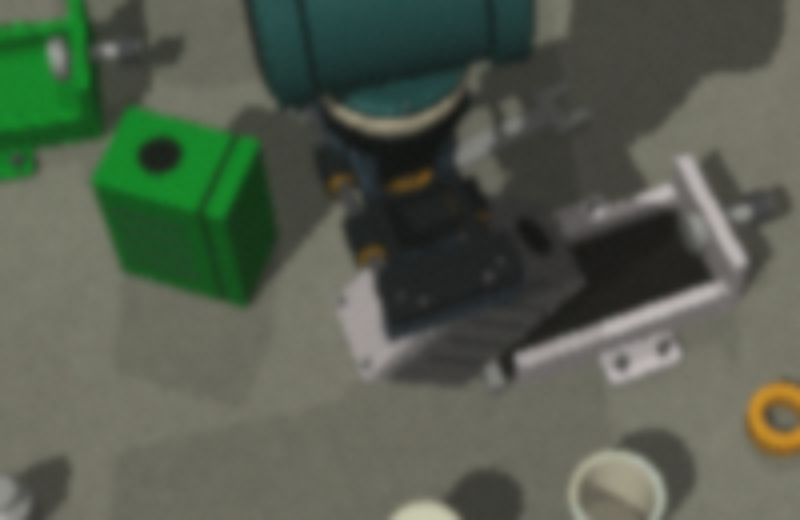

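The housing leans about 40° over the sill at px (470,310), at its balance point and in line.

```bash
python3 -m inch '{"slide":[[0,0,0],[0,0,0],[0,0,0],[0,0,0]],"angular":[[0,0,0],[0,0,0],[0,0,0],[0,0,0]],"hand":[-0.56,-0.56,-0.56,-0.56]}'
cat > c.py <<'E'
from h import *
p,w=cloud('scene');x,y,z=w[...,0],w[...,1],w[...,2]
for cam in ('scene','top','wrist'):
    p,w=cloud(cam);x,y,z=w[...,0],w[...,1],w[...,2]
    q=w[(x>.51)&(x<.63)&(y>-.15)&(y<.15)&(z>.095)&(z<.112)]
    if len(q)>20: print(cam,len(q),rect(q[:,:2]),np.median(q,0).round(3),q[:,1].min().round(4),q[:,1].max().round(4), "z fit",np.polyfit(q[:,1],q[:,2],1).round(3))
E
python3 c.py
```

```text
clock: 16.82
position: [0.564, -0.0686, 0.1422]
tool_rot: [-3.141, -0.0, 1.546]
wrist_force: [-0.5, -1.0, 0.5]
opening: 0.0201
gripper_force: 0.0
scene 170 (array([566.8, -27.2]), array([109.8,  60.2]), 89.0) [0.584 0.014 0.102] -0.0827 0.0275 z fit [0.043 0.102]
top 118 (array([567.6,  20.8]), array([59.8, 22. ]), 2.56) [0.568 0.022 0.104] 0.0085 0.0307 z fit [-0.74   0.119]
wrist 3040 (array([565.5, -24.9]), array([111.2,  59.9]), 88.1) [0.566 0.018 0.104] -0.0805 0.0305 z fit [-0.019  0.104]
```

```bash
python3 - <<'E'
from h import *
p,w=cloud('scene');x,y,z=w[...,0],w[...,1],w[...,2]
cv2.imwrite('pics/s7.png',cv2.resize(p[170:300,200:400,::-1],(800,520)))
p,w=cloud('wrist');x,y,z=w[...,0],w[...,1],w[...,2]
for s in np.arange(-.12,.15,.01):
    q=z[(abs(x-.565)<.02)&(abs(y-s)<.005)]
    if len(q): print(round(s,2),len(q),q.min().round(3),np.median(q).round(3),q.max().round(3))
E
```

```text
-0.09 176 0.081 0.086 0.09
-0.08 396 0.089 0.098 0.182
-0.07 845 0.1 0.181 0.196
-0.06 866 0.11 0.15 0.213
-0.05 2564 0.12 0.155 0.249
-0.04 20941 0.13 0.242 0.256
-0.03 4622 0.14 0.22 0.23
-0.02 1727 0.134 0.143 0.15
-0.01 1474 0.127 0.133 0.137
-0.0 1318 0.117 0.123 0.129
0.01 1169 0.108 0.114 0.12
0.02 1018 0.098 0.104 0.111
0.03 917 0.088 0.094 0.1
0.04 61 0.087 0.088 0.09
0.05 390 0.014 0.016 0.018
0.06 585 0.014 0.016 0.018
0.07 601 0.014 0.016 0.018
0.08 630 0.014 0.016 0.018
0.09 643 0.014 0.016 0.018
0.1 498 0.014 0.016 0.018
```

View pics/s7.png

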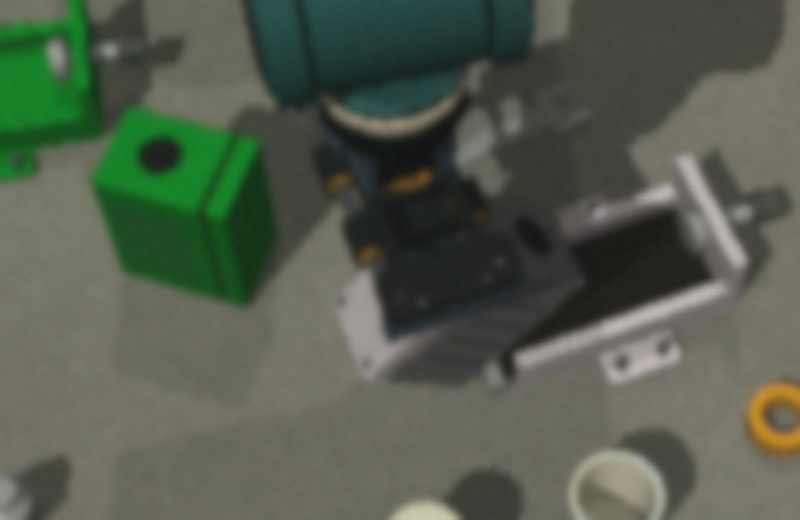

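The picture is unchanged: the housing rests stably at about 45°, on its foot edge and the sill's edge. Its weight passes the sill only at about 53°, so it needs more push.

```bash
python3 -m inch '{"slide":[[0,0,-0.2],[0.08,0,0],[0.08,0,0],[0.08,0,0],[0.08,0,0],[0.08,0,0],[0.08,0,0],[0.08,0,0],[0.08,0,0],[0,0,0]],"angular":[[0,0,0],[0,0,0],[0,0,0],[0,0,0],[0,0,0],[0,0,0],[0,0,0],[0,0,0],[0,0,0],[0,0,0]],"hand":[-0.56,-0.56,-0.56,-0.56,-0.56,-0.56,-0.56,-0.56,-0.56,-0.56]}'; python3 c.py
```

```text
clock: 17.95
position: [0.5645, -0.0523, 0.1473]
tool_rot: [-3.142, -0.0, 1.546]
wrist_force: [0.4, -1.1, 0.3]
opening: 0.0197
gripper_force: 0.0
scene 328 (array([567.3, -22.1]), array([ 62.2, 120.1]), 0.29) [0.577 0.009 0.106] -0.0821 0.0381 z fit [0.07  0.107]
top 222 (array([567.2,  37.4]), array([30.7, 58. ]), 89.83) [0.568 0.039 0.106] 0.022 0.0527 z fit [0.002 0.106]
wrist 15321 (array([566.3,  -7.6]), array([119.3,  60.2]), 88.43) [0.566 0.004 0.106] -0.0673 0.0525 z fit [0.    0.106]
```

It lies flat now: lid level at z 0.106, top end at y 0.0525, yaw 88.4°, within about 1 mm of the cradle's middle. Next I go behind the foot end and tilt the tool so the tips lead low.

```bash
python3 -m inch '{"slide":[[-0.6,0,0],[-0.6,0,0],[-0.6,0,0],[-0.1,0,0],[0,0,0.75],[0,0,0.75],[0,0,0.75],[0,0,0.75],[0,0,0.75],[0,0,0],[0,0,0],[0,0,0]],"angular":[[0,0,0],[0,0,0],[0,0,0],[0,0,0],[0,0,0],[0,0,0],[0,0,0],[0,0,0],[0,0,0],[0,0.75,0],[0,0.75,0],[0,0,0]],"hand":[-0.56,-0.56,-0.56,-0.56,-0.56,-0.56,-0.56,-0.56,-0.56,-0.56,-0.56,-0.56]}'; python3 -c "
from h import *
s=telemetry.observe();print(s['wrist_force'],s['position'],R.from_euler('xyz',s['tool_rot']).as_matrix()[:,2])"
```

```text
clock: 19.15
position: [0.5634, -0.1004, 0.0532]
tool_rot: [-3.141, -0.123, 1.545]
wrist_force: [0.4, -0.4, 0.6]
opening: 0.02
gripper_force: 0.0
[ 0.37573998 -0.39393014  0.62992118] [ 0.56335974 -0.10039648  0.0532002 ] [ 0.00284235  0.12262278 -0.99244928]
```

```bash
python3 -m inch '{"slide":[[0.1,0,0.012],[0.1,0,0.012],[0.1,0,0.012],[0.1,0,0.012],[0.1,0,0.012],[0.1,0,0.012],[0.1,0,0.012],[0.1,0,0.012],[0.1,0,0.012],[0.1,0,0.012],[0.1,0,0.012],[0.1,0,0.012],[0.1,0,0.012],[0.1,0,0.012],[0.1,0,0.012],[0.1,0,0.012],[0.1,0,0.012],[0.1,0,0.012],[0.1,0,0.012],[0.1,0,0.012]],"angular":[[0,0,0],[0,0,0],[0,0,0],[0,0,0],[0,0,0],[0,0,0],[0,0,0],[0,0,0],[0,0,0],[0,0,0],[0,0,0],[0,0,0],[0,0,0],[0,0,0],[0,0,0],[0,0,0],[0,0,0],[0,0,0],[0,0,0],[0,0,0]],"hand":[-0.56,-0.56,-0.56,-0.56,-0.56,-0.56,-0.56,-0.56,-0.56,-0.56,-0.56,-0.56,-0.56,-0.56,-0.56,-0.56,-0.56,-0.56,-0.56,-0.56]}';python3 c.py
```

```text
clock: 20.82
position: [0.5647, -0.0497, 0.0537]
tool_rot: [3.141, -0.12, 1.546]
wrist_force: [-0.2, -5.7, 1.8]
opening: 0.0199
gripper_force: 2.6
scene 988 (array([566.8,   6.6]), array([163.1,  63.2]), 89.52) [0.57  0.034 0.106] -0.0752 0.0881 z fit [-0.     0.106]
top 754 (array([568.9,  42.4]), array([100.6,  61.1]), 88.0) [0.568 0.044 0.106] -0.0086 0.0921 z fit [-0.001  0.106]
wrist 39601 (array([566.3,  -0.9]), array([114.2,  60.7]), 88.32) [0.567 0.017 0.106] -0.0577 0.0571 z fit [0.001 0.106]
```

```bash
python3 -m inch '{"slide":[[0.06,0,0.007],[0.06,0,0.007],[0.06,0,0.007],[0.06,0,0.007],[0.06,0,0.007],[0.06,0,0.007],[0.06,0,0.007],[0.06,0,0.007],[0.06,0,0.007],[0.06,0,0.007],[0.06,0,0.007],[0.06,0,0.007],[0.06,0,0.007],[0.04,0,0.005]],"angular":[[0,0,0],[0,0,0],[0,0,0],[0,0,0],[0,0,0],[0,0,0],[0,0,0],[0,0,0],[0,0,0],[0,0,0],[0,0,0],[0,0,0],[0,0,0],[0,0,0]],"hand":[-0.56,-0.56,-0.56,-0.56,-0.56,-0.56,-0.56,-0.56,-0.56,-0.56,-0.56,-0.56,-0.56,-0.56]}'; python3 c.py
```

```text
clock: 22.18
position: [0.5651, -0.0289, 0.0536]
tool_rot: [-3.141, -0.12, 1.546]
wrist_force: [0.5, -3.6, -1.1]
opening: 0.0199
gripper_force: 1.9
scene 972 (array([567.5,  27.9]), array([161.5,  63.3]), 89.94) [0.571 0.054 0.106] -0.0529 0.1086 z fit [-0.002  0.106]
top 730 (array([569.8,  64. ]), array([94.9, 60.5]), 89.6) [0.569 0.066 0.106] 0.0164 0.1114 z fit [-0.006  0.106]
wrist 39578 (array([566.9,  19.7]), array([113.9,  60.5]), 88.49) [0.567 0.038 0.106] -0.0372 0.0774 z fit [0.002 0.106]
```

```bash
python3 -m inch '{"slide":[[0.02,0,0.0024],[0.02,0,0.0024],[0.02,0,0.0024],[0.02,0,0.0024],[0.02,0,0.0024],[0.02,0,0.0024],[0.02,0,0.0024],[0.02,0,0.0024]],"angular":[[0,0,0],[0,0,0],[0,0,0],[0,0,0],[0,0,0],[0,0,0],[0,0,0],[0,0,0]],"hand":[-0.56,-0.56,-0.56,-0.56,-0.56,-0.56,-0.56,-0.56]}'
for i in 1; do python3 -m inch '{"slide":[[0.02,0,0.0024],[0.02,0,0.0024],[0.02,0,0.0024]],"angular":[[0,0,0],[0,0,0],[0,0,0]],"hand":[-0.56,-0.56,-0.56]}'; done
```

```text
clock: 23.05
position: [0.5652, -0.025, 0.0537]
tool_rot: [3.142, -0.12, 1.546]
wrist_force: [0.2, -3.5, -1.8]
opening: 0.0199
gripper_force: 1.8
clock: 23.3
position: [0.5652, -0.0235, 0.0537]
tool_rot: [-3.142, -0.12, 1.546]
wrist_force: [-0.6, -3.5, -1.2]
opening: 0.0201
gripper_force: 1.8
```

```bash
python3 -m inch '{"slide":[[0.02,0,0.0024],[0.02,0,0.0024],[0.02,0,0.0024]],"angular":[[0,0,0],[0,0,0],[0,0,0]],"hand":[-0.56,-0.56,-0.56]}'
```

```text
clock: 23.55
position: [0.5653, -0.022, 0.0537]
tool_rot: [-3.142, -0.12, 1.546]
wrist_force: [0.0, -3.7, -1.5]
opening: 0.0202
gripper_force: 1.8
```

```bash
python3 -m inch '{"slide":[[0.02,0,0.0024],[0.02,0,0.0024],[0.02,0,0.0024]],"angular":[[0,0,0],[0,0,0],[0,0,0]],"hand":[-0.56,-0.56,-0.56]}'
```

```text
clock: 23.8
position: [0.5653, -0.0205, 0.0537]
tool_rot: [-3.142, -0.12, 1.546]
wrist_force: [-0.4, -4.2, -0.8]
opening: 0.0201
gripper_force: 1.8
```

```bash
python3 -m inch '{"slide":[[0.02,0,0.0024],[0.02,0,0.0024],[0.02,0,0.0024]],"angular":[[0,0,0],[0,0,0],[0,0,0]],"hand":[-0.56,-0.56,-0.56]}'
```

```text
clock: 24.05
position: [0.5654, -0.019, 0.0537]
tool_rot: [3.142, -0.12, 1.546]
wrist_force: [-0.4, -3.4, -0.9]
opening: 0.0201
gripper_force: 1.8
```

```bash
python3 -m inch '{"slide":[[0.02,0,0.0024],[0.02,0,0.0024]],"angular":[[0,0,0],[0,0,0]],"hand":[-0.56,-0.56]}'
```

```text
clock: 24.22
position: [0.5654, -0.018, 0.0537]
tool_rot: [3.142, -0.12, 1.546]
wrist_force: [0.2, -3.2, -1.5]
opening: 0.0199
gripper_force: 1.8
```

```bash
python3 -m inch '{"slide":[[0.02,0,0.0024],[0.02,0,0.0024],[0.02,0,0.0024]],"angular":[[0,0,0],[0,0,0],[0,0,0]],"hand":[-0.56,-0.56,-0.56]}'
```

```text
clock: 24.47
position: [0.5654, -0.0166, 0.0537]
tool_rot: [3.142, -0.12, 1.546]
wrist_force: [-0.4, -7.0, -2.5]
opening: 0.0199
gripper_force: 3.9
```

```bash
python3 -m inch '{"slide":[[0.02,0,0.0024],[0.02,0,0.0024]],"angular":[[0,0,0],[0,0,0]],"hand":[-0.56,-0.56]}'
```

```text
clock: 24.63
position: [0.5655, -0.0162, 0.0537]
tool_rot: [3.141, -0.119, 1.547]
wrist_force: [-2.5, -18.0, 0.5]
opening: 0.0202
gripper_force: 9.1
```

```bash
python3 -m inch '{"slide":[[0,0,0]],"angular":[[0,0,0]],"hand":[-0.56]}'; python3 c.py
```

```text
clock: 24.72
position: [0.5654, -0.0163, 0.0537]
tool_rot: [3.141, -0.119, 1.547]
wrist_force: [-1.4, -14.3, -0.7]
opening: 0.0199
gripper_force: 7.1
scene 956 (array([568. ,  40.3]), array([160.2,  64. ]), 89.41) [0.571 0.067 0.106] -0.0401 0.1206 z fit [-0.002  0.106]
top 717 (array([569.4,  77.6]), array([94.2, 60.3]), 88.67) [0.569 0.078 0.106] 0.0303 0.1251 z fit [-0.007  0.106]
wrist 39795 (array([567.3,  32.5]), array([114. ,  60.6]), 88.63) [0.568 0.05  0.106] -0.0247 0.0903 z fit [0.001 0.106]
```

```bash
python3 -m inch '{"slide":[[0,0,0],[0,0,0],[0,0,0],[0,0,0],[0,0,0],[0,0,0]],"angular":[[0,0,0],[0,0,0],[0,0,0],[0,0,0],[0,0,0],[0,0,0]],"hand":[-0.56,-0.56,-0.56,-0.56,-0.56,-0.56]}'; python3 -m inch '{"slide":[[0,0,0],[0,0,0],[0,0,0],[0,0,0],[0,0,0],[0,0,0],[0,0,0],[0,0,0]],"angular":[[0,0,0],[0,0,0],[0,0,0],[0,0,0],[0,0,0],[0,0,0],[0,0,0],[0,0,0]],"hand":[-0.56,-0.56,-0.56,-0.56,-0.56,-0.56,-0.56,-0.56]}'
```

```text
clock: 25.42
position: [0.5654, -0.0163, 0.0537]
tool_rot: [3.141, -0.119, 1.546]
wrist_force: [-1.8, -13.3, -1.1]
opening: 0.0204
gripper_force: 7.0
clock: 26.08
position: [0.5655, -0.0163, 0.0537]
tool_rot: [3.141, -0.119, 1.546]
wrist_force: [-1.3, -13.8, -1.5]
opening: 0.0204
gripper_force: 7.0
```

Steady at 13–14 N for over a second. I back straight off horizontally, then check.

```bash
python3 -m inch '{"slide":[[-0.04,0,-0.005],[-0.1,0,-0.012],[-0.3,0,-0.036],[-0.6,0,-0.072],[-0.8,0,-0.1],[-0.8,0,-0.1],[0,0,-0.8],[0,0,-0.8],[0,0,-0.8],[0,0,-0.8],[0,0,0],[0,0,0]],"angular":[[0,0,0],[0,0,0],[0,0,0],[0,0,0],[0,0,0],[0,0,0],[0,0,0],[0,0,0],[0,0,0],[0,0,0],[0,0,0],[0,0,0]],"hand":[-0.56,-0.56,-0.56,-0.56,-0.56,-0.56,-0.56,-0.56,-0.56,-0.56,-0.56,-0.56]}'; python3 c.py; python3 m.py|grep jar; python3 -c "
from h import *
p,w=cloud('wrist');cv2.imwrite('pics/w9.png',p[:,:,::-1])"
```

```text
clock: 27.08
position: [0.5641, -0.092, 0.1342]
tool_rot: [3.14, -0.12, 1.546]
wrist_force: [-0.2, 0.0, -0.9]
opening: 0.02
gripper_force: 0.0
scene 1121 (array([567.9,  60.3]), array([120.4,  62.3]), 88.78) [0.571 0.058 0.106] -0.0001 0.1208 z fit [0.003 0.105]
top 935 (array([569.5,  64.9]), array([120. ,  60.9]), 88.53) [0.568 0.064 0.106] 0.0053 0.1251 z fit [-0.001  0.106]
wrist 9470 (array([567.3,  28.3]), array([51.8, 60.2]), 88.6) [0.567 0.028 0.106] 0.0021 0.0549 z fit [0.024 0.105]
jar 0.41 [ 0.593 -0.071  0.43 ]
  return _methods._mean(a, axis=axis, dtype=dtype,
  ret = um.true_divide(
```

View pics/w9.png

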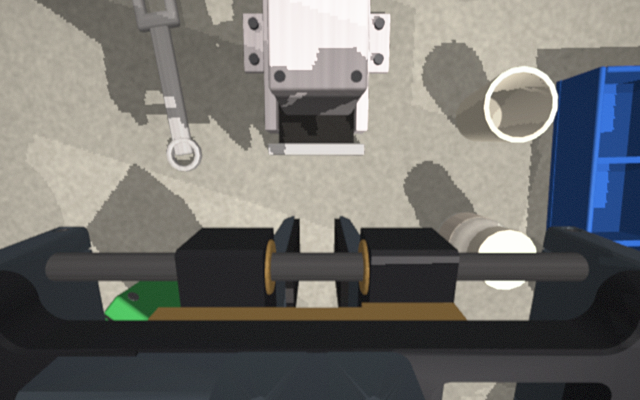

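The view shows the housing flat, lid up, between the rails (lid edge at px (317,75), sill at (317,148)). The robot is clear, and the jar, pot and wrench are where they were. I hand it in.

```bash
python3 -c "
from workcell import order
print(order.job_done())"
```

```text
the job is handed in; nothing more can be done
None
```

The job is handed in (the hand-in returned no verdict): the housing was slid square to the sill, tipped flat with its lid up, pressed against the pad for over a second with a tool push of about 14 N (roughly 10–12 N at the pad after bed friction), and left at rest with the robot clear.

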